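# Shut the spectrophotometer lid and start the reading

## Task

A sample is standing in the open spectrophotometer: with the fingertips push the lid of the sample compartment down until it is fully shut, without slamming it, and then press the large raised read key all the way down and let it come up again. Grip and lift nothing; leave the cuvette standing in its holder and everything else on and around the instrument where it is.

Things in the scene. Friction and masses are not known exactly. Their poses are not given: they have to be found in the camera images.
- spectro: White benchtop spectrophotometer, 300 wide (its y) x 320 deep (its x), fixed. Origin: centre of its underside, on the bench; x from front to rear, y to its left. Left half: flat deck 120 high with sample well and grey lid. Right half: grey key panel with display, sloping up from 98 at the front edge to 120 at 195 behind it. The rear 125 mm is flat, 120 high; a vial stands on its right side.
- lid (a joint): Angle of the sample lid, rad: 0 fully shut (hard stop), 1.57 upright, 1.75 open stop; it starts 0.9 to 1.5 open. The hinge lies along the instrument's y at the lid's rear edge: the free edge swings up and back. Stiff hinge: the lid stays at any angle by itself and takes 1 to 3 N near the free edge to swing shut.
- lid_pivot (a point): Mid-point of the lid's hinge axis, fixed on the instrument, at x +50, y +75, z +128 mm of the instrument's frame; same axes as the instrument.
- lid_edge (a point): Middle of the free edge of the lid's outer face: shut, 135 mm in front of the hinge axis and 12 above it (140 above the bench). The lid is a grey shell 135 long, 120 wide, 20 high; flat outer face (top when shut, turned to the rear when open); a 50 wide, 5 thick tab juts 11 mm beyond this edge. Axes turn with the lid (z out of the outer face, -x from hinge to free edge).
- read_key (a joint): Travel of the read key in m: 0 up, 0.004 fully down. Sprung: starts to move at 1 N, fully down at about 4.6 N, returns by itself when let go.
- read_key_top (a point): Centre of the top of the read key: the wide white bar key, 44 mm (y) x 22 mm (x), the largest and only raised key (7 mm proud), at the front of the right-hand panel, 116 mm in front of the instrument's origin, 75 to its right, 110 above the bench. It goes down square to the panel, 6.4 degrees from vertical.
- cuvette_mid (a point): Half-way up the stoppered clear cuvette, 12.5 mm square, 45 high, that stands in the cell holder in the well; its top lies 121 mm above the bench, below the shut lid. To be left standing there.
- bottle: Bystander: amber bottle with black cap, 68 mm wide, 135 high, loose on the bench beside the instrument. Origin: centre of its underside.
- rack: Bystander: white cuvette rack 130 x 60, 51 high with its cuvettes, loose on the bench beside the instrument. Origin: centre of its underside.
- beaker: Bystander: empty glass beaker, 66 mm wide, 85 high, loose on the bench beside the instrument. Origin: centre of its underside.
- vial: Bystander: small capped vial, 24 mm wide, 50 high, standing on the right of the instrument's rear deck, at least 110 mm to the right of the lid's centreline. Origin: centre of its underside.

How it is judged:
By the outcome, as a careful person would: the job done as asked, in the order asked, and still so for the second after the job is handed in, with the robot touching nothing.
It also fails if it takes over 42 s, if anything falls off the work surface, if the arm or the gripper's body presses on something with over 40 N, if the wrist force passes 120 N, or if a joint passes its speed limit or range.

## Robot

A 7-joint arm with a two-finger parallel gripper is mounted at the origin on the work surface. World frame = base frame: x ahead of the robot, y to its left, z up, the work surface at z = 0. Lengths are in m, angles in rad, forces in N, time in s.
With the tool pointing down it reaches from about 0.35 to 0.9 m from the base axis. Payload 8.1 kg.
Tool frame: the origin (TCP) lies between the finger pads; the fingertips stand 25 mm ahead of it and the grasp point (between the pads) lies 6 mm ahead of it; y points along the fingers, x is the direction in which the jaws open and shut, and the axes are right-handed (so a half turn about y gives the same grasp; the last joint's range is limited). The gripper opens to 85 mm and grips with 20 to 120 N. Pads are 22 mm wide; open, the fingers measure 114 mm over their backs; the gripper's body (76 mm by 85 mm) begins 54 mm behind the grasp point. The pads swing forward as they close: fully open they stand 13 mm farther back than shut.
Start: joints at [1.013, 0.434, 0.025, 1.573, -0.012, 1.134, -0.075], TCP at [0.275, -0.561, 0.256] pointing down, gripper open.
Joint ranges: [-2.62, 2.62], [-0.44, 2.09], [-1.27, 1.32], [0.08, 2.57], [-1.32, 4.46], [0.12, 2], [-2.74, 2.74]. Speed limits (rad/s): [2.22, 2.22, 3.01, 3.01, 3.14, 3.14, 3.14].

## Interface

Orientations are given as a unit quaternion [x, y, z, w].
In Python, from station import r, optics, close_job gives the robot as it stands.
- The arm moves only by the shell command python3 -m handwheel 'ROWS' [FORCE]. ROWS is JSON, a list of rows, each an object of numbers: "claw": the finger opening in mm, from 0 to 85.4; "tx", "ty", "tz": the shift along the tool's x, y, z in mm; "spin": the turn about the tool's y in degrees. In form: [{"claw": .., "tx": .., "ty": .., "tz": .., "spin": ..}, ...]. A call has 1 to 10 rows; each row is the pose to reach, as a shift and turn from the pose measured when the call began, along the tool's axes at that moment; what a row does not reach only later rows make up. A row lasts 1/12 s, in which the tool goes at most 41.7 mm and 7.16 degrees, less where a joint would pass 70% of its speed; a pose out of reach is approached as far as the arm can. A call with a gripper value outside its range is refused whole. The fingers move at their own pace and stop on an object; FORCE is the grip in N (left out, the last holds). Time passes only in rows, so rows that repeat a pose let the fingers close. It gives the time, the measured TCP pose, the force and the opening at its end, in the units of the state.
- r.sense(): the state, without advancing time (a new reading comes with each control period).
- optics.read_camera(name): name is "side" or "top"; returns a dict with "color" (400x640x3 uint8, red, green, blue), "K" (3x3 intrinsics, pixels), "D" ([k1, k2, p1, p2, k3] as OpenCV has them; the pictures are not rectified), "world_to_cam" (4x4, takes a point from world to camera coordinates). Camera axes: x right, y down, z forward; pixel columns grow to the right and rows downward; lengths in m; the calibration is good to about 2 mm. A picture is of the moment at which its call begins. There is no depth.
- close_job(): hands the job in, once; it reports no verdict.
The state is a dict: "time": time; "joint_positions": joint angles; "qd": joint speeds; "effort": joint torques, N m; "position": TCP position; "ee_rot": TCP orientation; "contact_force": force on the tool from outside, world axes, zero at the start; "torque": the same for the moment, N m; "opening": opening from 0.0 (shut) to 1.0 (fully open).
Only numpy, scipy, OpenCV 4.12 (cv2) and the standard library are available. Lean on these libraries where they do the work, as an engineer would, in place of code of your own. Each camera call takes 0.05 s, during which the arm holds its last target.

## Working session

There is one attempt and no reset: what is moved stays moved. The work goes in short steps, Python scripts to look and compute and a shell command to move; the robot and the scene stay as the last step left them, time stands still between calls to the robot, and variables do not carry over. Pictures are saved under pics/ and viewed, and the job is handed in when it is done.

```bash
ls; mkdir -p pics; python3 - <<'E'
from station import r, optics
import cv2
s=r.sense(); print(s)
for n in("side","top"):
    d=optics.read_camera(n); cv2.imwrite(f"pics/{n}0.png",d["color"][:,:,::-1]); print(n,d["K"],d["D"],d["world_to_cam"])
E
```

```text
pics
{'time': 0.0, 'joint_positions': array([ 1.01341105,  0.4352215 ,  0.02492923,  1.57409178, -0.01156828,
        1.13398704, -0.07509683]), 'qd': array([ 0.00131232,  0.00124655, -0.0005082 , -0.00082532,  0.00149016,
       -0.00208969, -0.00089113]), 'effort': array([-1.43395624e-03, -6.70475578e+01,  1.02487441e+00, -3.16217744e+01,
        1.56458421e-02,  1.25621556e-02, -2.55542693e-05]), 'position': array([ 0.27430734, -0.56107492,  0.25552841]), 'ee_rot': array([-0.59959948,  0.37490882, -0.37391847,  0.60009067]), 'contact_force': array([-0.21149066,  0.48497917, -0.13875927]), 'torque': array([-0.03945831,  0.02418457,  0.0254755 ]), 'opening': 0.9992488504631003}
side [[479.55660202   0.         320.41795214]
 [  0.         479.55660202 208.99136691]
 [  0.           0.           1.        ]] [0.03620314 0.         0.         0.         0.        ] [[ 0.98689878 -0.16126679  0.00488114 -0.59011994]
 [-0.09795324 -0.62293222 -0.77611894  0.14408463]
 [ 0.12820283  0.76547271 -0.63056766  0.92441   ]
 [ 0.          0.          0.          1.        ]]
top [[382.08345216   0.         316.08019576]
 [  0.         382.08345216 193.66292339]
 [  0.           0.           1.        ]] [-0.04188713  0.          0.          0.          0.        ] [[ 1.95965760e-02 -9.99649986e-01  1.77730265e-02 -9.26223631e-04]
 [-9.97598609e-01 -2.07313037e-02 -6.60850018e-02  5.87073175e-01]
 [ 6.64303292e-02 -1.64353068e-02 -9.97655698e-01  1.03402222e+00]
 [ 0.00000000e+00  0.00000000e+00  0.00000000e+00  1.00000000e+00]]
```

View pics/side0.png

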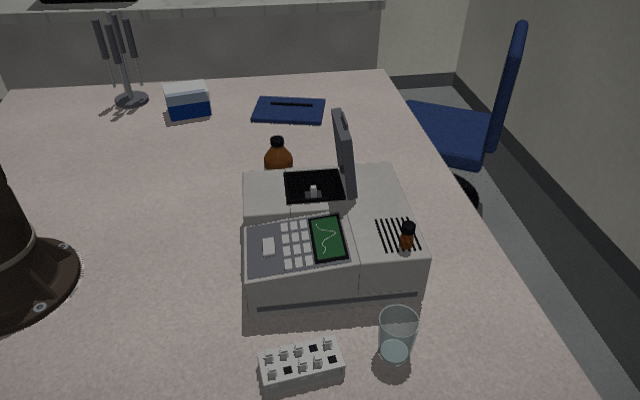

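View pics/top0.png

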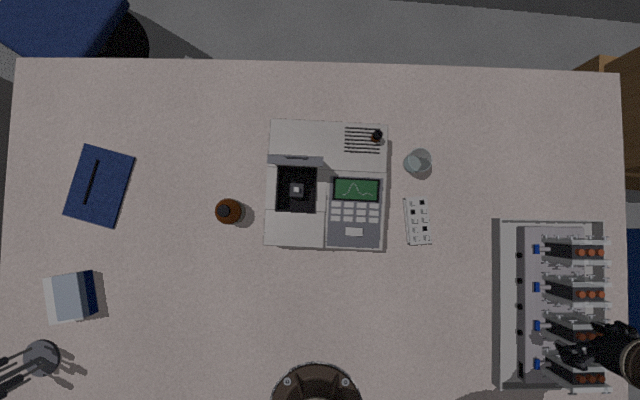

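The side view shows the instrument, with its lid close to upright (free edge near (335,112)) and the read key near (268,246). In the top view the instrument spans (264–390, 118–252), with its front facing the robot and the key near (354,232). The bottle is at (229,211), the rack at (417,221) and the beaker at (418,162). I'll zoom in next.

```bash
python3 - <<'E'
import cv2
a=cv2.imread("pics/top0.png")[105:265,245:445]; cv2.imwrite("pics/top0z.png",cv2.resize(cv2.convertScaleAbs(a,alpha=1.3),None,fx=4,fy=3.75,interpolation=cv2.INTER_CUBIC) if 0 else cv2.resize(a[:150],None,fx=4,fy=4,interpolation=cv2.INTER_CUBIC))
a=cv2.imread("pics/side0.png")[100:250,230:430]; cv2.imwrite("pics/side0z.png",cv2.resize(a,None,fx=4,fy=4,interpolation=cv2.INTER_CUBIC))
E
```

```text
(no output)
```

View pics/top0z.png

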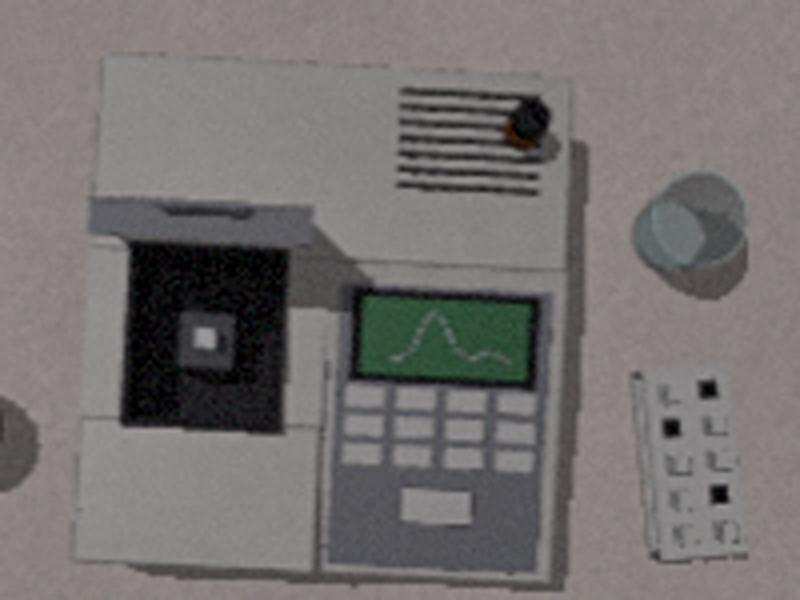

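View pics/side0z.png

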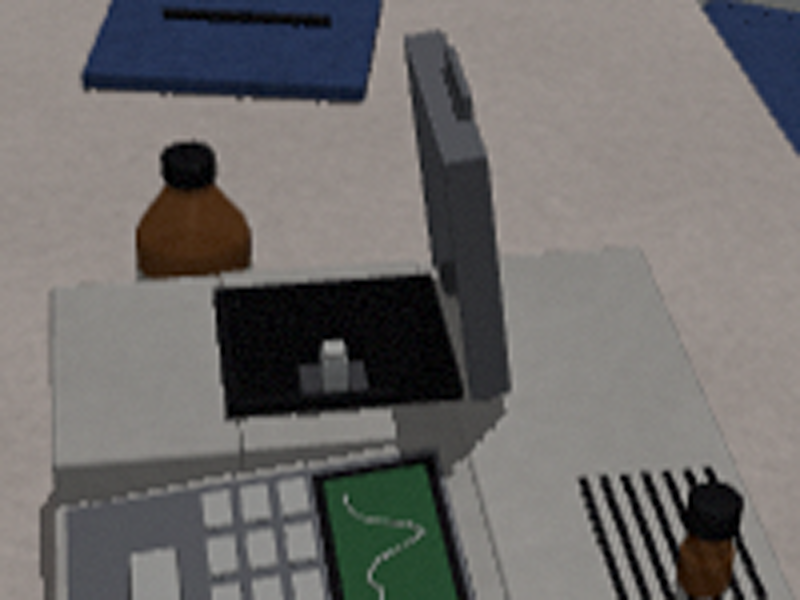

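```bash
cat > h.py <<'E'
import numpy as np, cv2
from station import r, optics
def ray(d,uv):
    p=cv2.undistortPoints(np.array([[uv]],float),d["K"],d["D"])[0,0]
    T=d["world_to_cam"];R=T[:3,:3];c=-R.T@T[:3,3]
    return c,R.T@np.array([p[0],p[1],1])
def plane(d,uv,n,q):
    c,v=ray(d,uv);n=np.array(n,float);return c+v*((np.array(q)-c)@n)/(v@n)
def proj(d,P):
    T=d["world_to_cam"];return cv2.projectPoints(np.array(P,float).reshape(-1,1,3),cv2.Rodrigues(T[:3,:3])[0],T[:3,3],d["K"],d["D"])[0][:,0]
def z(o,p): return (o[0]+(p[0]-1.5)/4,o[1]+(p[1]-1.5)/4)
E
python3 - <<'E'
from h import *
t=optics.read_camera("top");s=optics.read_camera("side")
T=(245,105);S=(230,100)
loc={'FL':((75,560),(-160,150)),'RL':((103,57),(160,150)),'RR':((572,75),(160,-150)),'FM':((318,570),(-160,0))}
W=[];L=[]
for k,(p,l) in loc.items():
    w=plane(t,z(T,p),[0,0,1],[0,0,.12]);print(k,w.round(4));W.append(w[:2]);L.append(np.array(l)/1000)
for k,(p,l) in {'FLs':((55,467),(-160,150)),'FLs2':((50,290),(-160,150)),'RLs':((640,248),(160,150))}.items():
    print(k,plane(s,z(S,p),[0,0,1],[0,0,.12]).round(4))
W=np.array(W);L=np.array(L)
a,b=L-L.mean(0),W-W.mean(0)
th=np.arctan2((a[:,0]*b[:,1]-a[:,1]*b[:,0]).sum(),(a*b).sum());R=np.array([[np.cos(th),-np.sin(th)],[np.sin(th),np.cos(th)]])
o=W.mean(0)-R@L.mean(0);print("yaw",th,"o",o,"res",(W-(L@R.T+o)).round(4).tolist())
k=plane(t,z(T,(437,506)),[0,0,1],[0,0,.11]);print("key top",k, "pred",R@[-.116,-.075]+o)
ks=plane(s,(268,246),[0,0,1],[0,0,.11]);print("key side",ks)
w=lambda x,y:np.r_[R@[x,y]+o]
ey=np.r_[R[:,1],0];ex=np.r_[R[:,0],0]
piv=np.r_[w(.05,.075),.128]
for p,yl in(((487,157),.015),((440,31),.135)):
    P=plane(s,z(S,p),ey,np.r_[w(0,yl),0]);d=P-piv;x,zz=d@ex,d[2]
    print("lid",x,zz,"r",np.hypot(x,zz),"angle",np.arctan2(zz,-x)-np.arctan2(.012,.135))
np.savez("inst.npz",o=o,R=R,th=th)
E
```

```text
FL [0.4515 0.1402 0.12  ]
RL [0.7672 0.1317 0.12  ]
RR [ 0.7629 -0.1656  0.12  ]
FM [ 0.4482 -0.0099  0.12  ]
FLs [ 0.4495 -0.0111  0.12  ]
FLs2 [0.4525 0.1352 0.12  ]
RLs [0.7704 0.126  0.12  ]
yaw -0.021573010841729585 o [ 0.6066435  -0.01337831] res [[0.0016, 0.0002], [-0.0027, -0.0014], [-0.0004, 0.0012], [0.0015, 0.0]]
key top [ 0.48870642 -0.08427691  0.11      ] pred [ 0.48905264 -0.08585858]
key side [ 0.48891415 -0.08791738  0.11      ]
lid -0.005066773718333843 0.1336133708730523 r 0.1337094053235322 angle 1.4442374485352365
lid -0.0052568593586475604 0.1333296766541533 r 0.1334332688912989 angle 1.4427333298215224
```

```bash
cat >> h.py <<'E'
from scipy.spatial.transform import Rotation as Ro
def tool():
    s=r.sense(); return s,Ro.from_quat(s["ee_rot"]).as_matrix()
def inst():
    f=np.load("inst.npz"); return f["o"],f["R"],float(f["th"])
def shift(goal):  # goal TCP world -> tx,ty,tz mm
    s,M=tool(); return (M.T@(np.array(goal)-s["position"])*1000).round(1)
def W(x,y,zz):
    o,R,_=inst(); return np.r_[R@[x,y]+o,zz]
def st():
    s,M=tool(); o,R,_=inst()
    p=s["position"];print("t",round(s["time"],2),"tcp",p.round(4),"inst xy",(R.T@(p[:2]-o)).round(4),"tip z",round(p[2]-.025,4),"F",s["contact_force"].round(2),"open",round(s["opening"],3),"qd",abs(s["qd"]).max().round(3))
E
python3 - <<'E'
from h import *
s,M=tool();print(M.round(3));st()
print("jaw x axis yaw deg",np.degrees(np.arctan2(M[1,0],M[0,0])), "z yaw",np.degrees(np.arctan2(M[1,2],M[0,2])))
for g in [W(.11,-.55,.33),W(.11,.075,.33),W(.11,.075,.25+.015)]: print(g.round(3),shift(g))
E
```

```text
[[ 0.439 -0.     0.898]
 [-0.898  0.001  0.439]
 [-0.001 -1.    -0.   ]]
t 0.2 tcp [ 0.2744 -0.5612  0.2558] inst xy [-0.3204 -0.5549] tip z 0.2308 F [ 0.37 -0.54  0.38] open 0.998 qd 0.003
jaw x axis yaw deg -63.94591186881335 z yaw 26.05409179360416
[ 0.705 -0.566  0.33 ] [192.9 -74.4 384.7]
[0.718 0.059 0.33 ] [-362.5  -73.9  671.3]
[0.718 0.059 0.265] [-362.5   -8.9  671.3]
```

```bash
python3 -m handwheel '[{"claw":0,"tx":0,"ty":-20,"tz":0,"spin":5},{"claw":0,"tx":-5,"ty":-50,"tz":10,"spin":10},{"claw":0,"tx":-15,"ty":-75,"tz":25,"spin":15},{"claw":0,"tx":-30,"ty":-84,"tz":50,"spin":20},{"claw":0,"tx":-47,"ty":-84,"tz":85,"spin":25},{"claw":0,"tx":-65,"ty":-84,"tz":120,"spin":27},{"claw":0,"tx":-83,"ty":-84,"tz":155,"spin":27},{"claw":0,"tx":-101,"ty":-84,"tz":190,"spin":27},{"claw":0,"tx":-118,"ty":-84,"tz":220,"spin":27},{"claw":0,"tx":-130,"ty":-84,"tz":240,"spin":27}]' 30; python3 - <<'E'
from h import *
s,M=tool();st()
print("jaw yaw deg",np.degrees(np.arctan2(M[1,0],M[0,0])),np.degrees(np.arctan2(M[1,0],M[0,0]))-np.degrees(inst()[2])+90)
for g in [W(.11,-.2,.34),W(.11,.075,.34)]: print(g.round(3),shift(g))
E
```

```text
time: 1.03
position: [0.4352, -0.3353, 0.3399]
ee_rot: [-0.496, 0.504, -0.503, 0.497]
contact_force: [0.5, -0.0, -0.1]
opening: 0.0
t 1.03 tcp [ 0.4352 -0.3353  0.3399] inst xy [-0.1645 -0.3255] tip z 0.3149 F [ 0.51 -0.01 -0.08] open 0.0 qd 0.511
jaw yaw deg -90.71863214162033 0.5174103310007467
[ 0.712 -0.216  0.34 ] [-1.231e+02  2.000e-01  2.756e+02]
[0.718 0.059 0.34 ] [-398.     0.7  278.1]
```

```bash
python3 -m handwheel '[{"claw":0,"tx":-10,"ty":0,"tz":25,"spin":0},{"claw":0,"tx":-25,"ty":0,"tz":60,"spin":0},{"claw":0,"tx":-42,"ty":0,"tz":97,"spin":0},{"claw":0,"tx":-60,"ty":0,"tz":134,"spin":0},{"claw":0,"tx":-78,"ty":0,"tz":170,"spin":0},{"claw":0,"tx":-98,"ty":0,"tz":205,"spin":0},{"claw":0,"tx":-122,"ty":0,"tz":238,"spin":0},{"claw":0,"tx":-152,"ty":0,"tz":262,"spin":0},{"claw":0,"tx":-185,"ty":0,"tz":275,"spin":0},{"claw":0,"tx":-215,"ty":0,"tz":278,"spin":0}]'; python3 - <<'E'
from h import *
st()
for g in [W(.11,.075,.34)]: print(g.round(3),shift(g))
E
```

```text
time: 1.87
position: [0.7177, -0.1211, 0.3385]
ee_rot: [-0.497, 0.504, -0.502, 0.498]
contact_force: [0.5, 0.3, -0.3]
opening: 0.002
t 1.87 tcp [ 0.7177 -0.1211  0.3385] inst xy [ 0.1133 -0.1053] tip z 0.3135 F [ 0.49  0.32 -0.26] open 0.002 qd 0.505
[0.718 0.059 0.34 ] [-180.3   -1.    -1.5]
```

```bash
python3 -m handwheel '[{"claw":0,"tx":-35,"ty":0,"tz":3,"spin":0},{"claw":0,"tx":-70,"ty":0,"tz":3,"spin":0},{"claw":0,"tx":-105,"ty":0,"tz":3,"spin":0},{"claw":0,"tx":-140,"ty":0,"tz":3,"spin":0},{"claw":0,"tx":-165,"ty":0,"tz":3,"spin":0},{"claw":0,"tx":-175,"ty":0,"tz":3,"spin":0},{"claw":0,"tx":-175,"ty":0,"tz":3,"spin":0}]'; python3 - <<'E'
from h import *
st()
print(shift(W(.11,.075,.265)))
for n in("side","top"):
    d=optics.read_camera(n); cv2.imwrite(f"pics/{n}1.png",d["color"][:,:,::-1])
E
```

```text
time: 2.45
position: [0.7222, 0.0581, 0.3385]
ee_rot: [-0.498, 0.503, -0.5, 0.499]
contact_force: [-0.9, 0.4, -0.2]
opening: -0.003
t 2.45 tcp [0.7222 0.0581 0.3385] inst xy [0.114 0.074] tip z 0.3135 F [-0.9   0.39 -0.18] open -0.003 qd 0.052
[-0.7 73.6 -3.9]
```

View pics/side1.png

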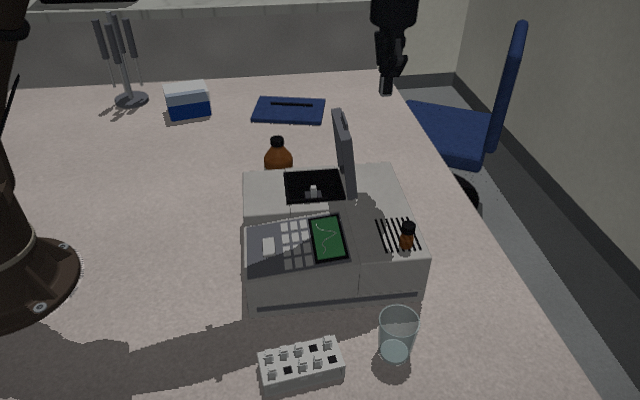

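View pics/top1.png

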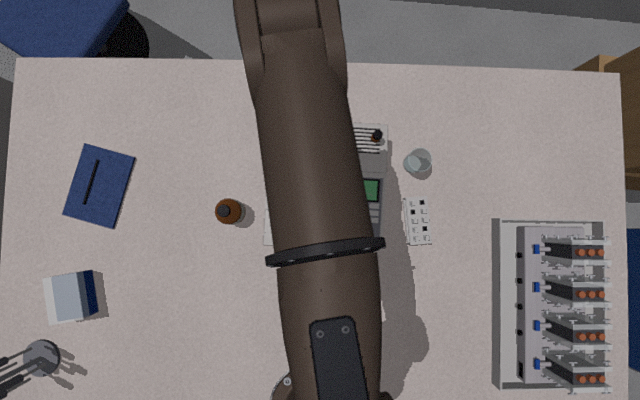

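The side view shows the shut fingertips at (387,95), behind and above the lid with nothing in the way. The top view is blocked by the arm. I'll lower the tool behind the lid now.

```bash
python3 -m handwheel '[{"claw":0,"tx":0,"ty":15,"tz":-4,"spin":0},{"claw":0,"tx":0,"ty":35,"tz":-4,"spin":0},{"claw":0,"tx":0,"ty":55,"tz":-4,"spin":0},{"claw":0,"tx":0,"ty":66,"tz":-10,"spin":0},{"claw":0,"tx":0,"ty":70,"tz":-20,"spin":0},{"claw":0,"tx":0,"ty":70,"tz":-32,"spin":0},{"claw":0,"tx":0,"ty":70,"tz":-40,"spin":0},{"claw":0,"tx":0,"ty":70,"tz":-40,"spin":0},{"claw":0,"tx":0,"ty":70,"tz":-40,"spin":0}]'; python3 - <<'E'
from h import *
st()
print(shift(W(.058,.075,.2686)))
d=optics.read_camera("side"); cv2.imwrite("pics/side2.png",cv2.resize(d["color"][50:250,230:430,::-1],None,fx=3,fy=3))
p=r.sense()["position"]; print(proj(d,[p-[0,0,.025]]))
E
```

```text
time: 3.3
position: [0.6829, 0.0515, 0.2696]
ee_rot: [-0.496, 0.504, -0.503, 0.497]
contact_force: [-0.5, 0.9, 0.4]
opening: -0.003
t 3.3 tcp [0.6829 0.0515 0.2696] inst xy [0.0749 0.0665] tip z 0.2446 F [-0.48  0.92  0.44] open -0.003 qd 0.017
[ -8.7   1.  -16.8]
[[361.60699357 131.5016454 ]]
```

View pics/side2.png

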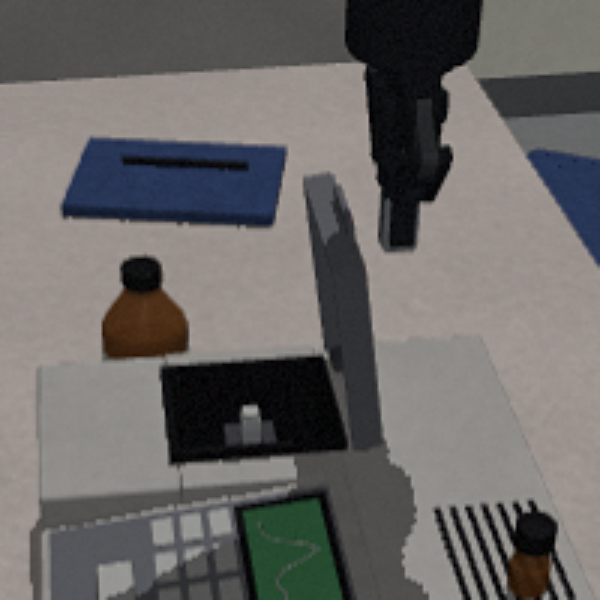

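The tip appears at (362.7,131.7), within about a pixel of the prediction for 25 mm. It is behind the lid and not touching it. Next is the push along an arc.

```bash
cat >> h.py <<'E'
def arc(ths,rho=.115,half=.011,y=.075):
    for t in ths:
        R=np.hypot(rho,.012);f=t+np.arctan2(.012,rho)
        print(round(t,2),shift(W(.05-R*np.cos(f)+half,y,.128+R*np.sin(f)+.025)).round(0))
E
python3 - <<'E'
from h import *
arc(np.arange(1.5,0.9,-.05))
E
```

```text
1.5 [ -8.   1. -10.]
1.45 [ -8.   1. -16.]
1.4 [ -8.   1. -22.]
1.35 [ -8.   2. -28.]
1.3 [ -8.   2. -33.]
1.25 [ -8.   4. -39.]
1.2 [ -8.   5. -45.]
1.15 [ -8.   7. -50.]
1.1 [ -9.   8. -56.]
1.05 [ -9.  11. -61.]
1.0 [ -9.  13. -66.]
0.95 [ -9.  16. -71.]
```

```bash
python3 -m handwheel '[{"claw":0,"tx":-4,"ty":0,"tz":-5,"spin":0},{"claw":0,"tx":-8,"ty":1,"tz":-10,"spin":0},{"claw":0,"tx":-8,"ty":1,"tz":-13,"spin":0},{"claw":0,"tx":-8,"ty":1,"tz":-16,"spin":0},{"claw":0,"tx":-8,"ty":1,"tz":-19,"spin":0},{"claw":0,"tx":-8,"ty":1,"tz":-22,"spin":0},{"claw":0,"tx":-8,"ty":1,"tz":-25,"spin":0},{"claw":0,"tx":-8,"ty":2,"tz":-28,"spin":0},{"claw":0,"tx":-8,"ty":2,"tz":-31,"spin":0},{"claw":0,"tx":-8,"ty":2,"tz":-34,"spin":0}]'; python3 - <<'E'
from h import *
st()
d=optics.read_camera("side"); cv2.imwrite("pics/side3.png",cv2.resize(d["color"][50:250,230:430,::-1],None,fx=3,fy=3))
arc(np.arange(1.35,0.6,-.04))
E
```

```text
time: 4.18
position: [0.6491, 0.0602, 0.2674]
ee_rot: [-0.496, 0.504, -0.503, 0.497]
contact_force: [1.7, -0.1, -1.0]
opening: -0.001
t 4.18 tcp [0.6491 0.0602 0.2674] inst xy [0.0409 0.0745] tip z 0.2424 F [ 1.66 -0.1  -1.02] open -0.001 qd 0.101
1.35 [-0. -0.  7.]
1.31 [-0.  0.  3.]
1.27 [-1.  1. -2.]
1.23 [-1.  2. -6.]
1.19 [ -1.   3. -11.]
1.15 [ -1.   5. -15.]
1.11 [ -1.   6. -20.]
1.07 [ -1.   8. -24.]
1.03 [ -1.  10. -28.]
0.99 [ -1.  12. -32.]
0.95 [ -1.  14. -36.]
0.91 [ -1.  16. -40.]
0.87 [ -1.  19. -44.]
0.83 [ -1.  22. -48.]
0.79 [ -1.  24. -52.]
0.75 [ -1.  27. -55.]
0.71 [ -1.  30. -59.]
0.67 [ -1.  34. -62.]
0.63 [ -1.  37. -65.]
```

View pics/side3.png

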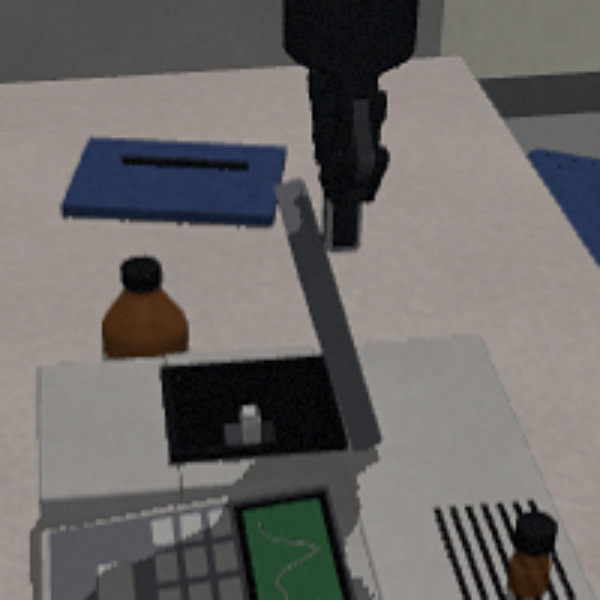

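The lid is swinging forward under about 1.7 N, with its free edge now near crop (290,185). I'll carry on along the arc at roughly 0.4 rad/s.

```bash
python3 -m handwheel '[{"claw":0,"tx":-1,"ty":1,"tz":-3,"spin":0},{"claw":0,"tx":-1,"ty":2,"tz":-7,"spin":0},{"claw":0,"tx":-1,"ty":3,"tz":-11,"spin":0},{"claw":0,"tx":-1,"ty":5,"tz":-15,"spin":0},{"claw":0,"tx":-1,"ty":6,"tz":-20,"spin":0},{"claw":0,"tx":-1,"ty":8,"tz":-24,"spin":0},{"claw":0,"tx":-1,"ty":10,"tz":-28,"spin":0},{"claw":0,"tx":-1,"ty":12,"tz":-32,"spin":0},{"claw":0,"tx":-1,"ty":14,"tz":-36,"spin":0},{"claw":0,"tx":-1,"ty":16,"tz":-40,"spin":0}]'; python3 - <<'E'
from h import *
st()
arc(np.arange(.95,0.4,-.04))
E
```

```text
time: 5.07
position: [0.6082, 0.062, 0.2512]
ee_rot: [-0.496, 0.504, -0.503, 0.497]
contact_force: [1.1, 0.6, 0.1]
opening: 0.003
t 5.07 tcp [0.6082 0.062  0.2512] inst xy [-0.0001  0.0754] tip z 0.2262 F [1.14 0.55 0.13] open 0.003 qd 0.155
0.95 [ 0. -2.  4.]
0.91 [ 0.  0. -0.]
0.87 [ 0.  3. -4.]
0.83 [ 0.  5. -8.]
0.79 [  0.   8. -11.]
0.75 [  0.  11. -15.]
0.71 [  0.  14. -18.]
0.67 [  0.  17. -22.]
0.63 [  0.  21. -25.]
0.59 [  0.  24. -28.]
0.55 [  0.  28. -31.]
0.51 [  0.  32. -33.]
0.47 [  0.  36. -36.]
0.43 [  0.  39. -38.]
```

```bash
python3 -m handwheel '[{"claw":0,"tx":0,"ty":3,"tz":-4,"spin":0},{"claw":0,"tx":0,"ty":5,"tz":-8,"spin":0},{"claw":0,"tx":0,"ty":8,"tz":-11,"spin":0},{"claw":0,"tx":0,"ty":11,"tz":-15,"spin":0},{"claw":0,"tx":0,"ty":14,"tz":-18,"spin":0},{"claw":0,"tx":0,"ty":17,"tz":-22,"spin":0},{"claw":0,"tx":0,"ty":21,"tz":-25,"spin":0},{"claw":0,"tx":0,"ty":24,"tz":-28,"spin":0},{"claw":0,"tx":0,"ty":28,"tz":-31,"spin":0},{"claw":0,"tx":0,"ty":32,"tz":-33,"spin":0}]'; python3 - <<'E'
from h import *
st()
d=optics.read_camera("side"); cv2.imwrite("pics/side4.png",cv2.resize(d["color"][50:250,230:430,::-1],None,fx=3,fy=3))
arc(np.arange(.55,-0.05,-.03))
E
```

```text
time: 5.9
position: [0.5746, 0.0624, 0.2188]
ee_rot: [-0.497, 0.504, -0.503, 0.497]
contact_force: [-0.5, 0.3, 0.7]
opening: 0.001
t 5.9 tcp [0.5746 0.0624 0.2188] inst xy [-0.0336  0.0751] tip z 0.1938 F [-0.52  0.31  0.72] open 0.001 qd 0.127
0.55 [ 0. -5.  4.]
0.52 [ 0. -3.  1.]
0.49 [ 0.  0. -1.]
0.46 [ 0.  3. -2.]
0.43 [ 0.  6. -4.]
0.4 [ 0.  9. -6.]
0.37 [ 0. 12. -8.]
0.34 [-0. 15. -9.]
0.31 [ -0.  18. -11.]
0.28 [ -0.  22. -12.]
0.25 [ -0.  25. -13.]
0.22 [ -0.  28. -14.]
0.19 [ -0.  32. -15.]
0.16 [ -0.  35. -16.]
0.13 [ -0.  38. -17.]
0.1 [ -0.  42. -18.]
0.07 [ -0.  45. -18.]
0.04 [ -0.  48. -19.]
0.01 [ -0.  52. -20.]
-0.02 [ -0.  55. -20.]
-0.05 [ -0.  59. -20.]
```

View pics/side4.png

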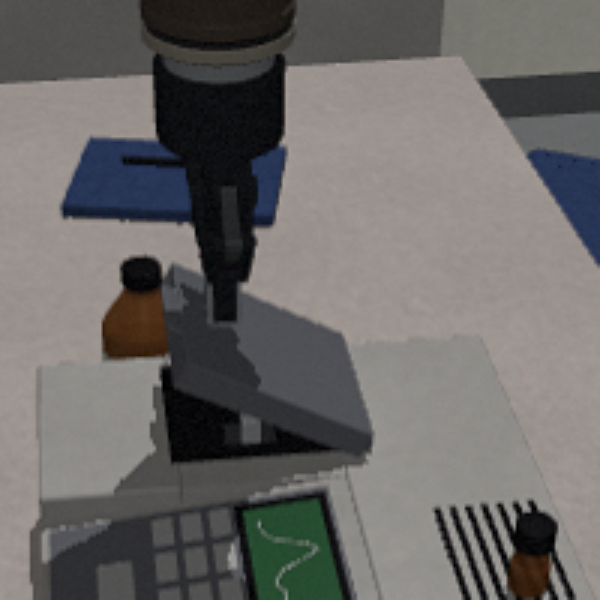

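The lid is now at about 0.5 rad with the tip on its outer face. I'll keep going and ease off toward the stop.

```bash
python3 -m handwheel '[{"claw":0,"tx":0,"ty":3,"tz":-2,"spin":0},{"claw":0,"tx":0,"ty":6,"tz":-4,"spin":0},{"claw":0,"tx":0,"ty":9,"tz":-6,"spin":0},{"claw":0,"tx":0,"ty":12,"tz":-8,"spin":0},{"claw":0,"tx":0,"ty":15,"tz":-9,"spin":0},{"claw":0,"tx":0,"ty":18,"tz":-11,"spin":0},{"claw":0,"tx":0,"ty":21,"tz":-12,"spin":0},{"claw":0,"tx":0,"ty":24,"tz":-13,"spin":0},{"claw":0,"tx":0,"ty":27,"tz":-14,"spin":0},{"claw":0,"tx":0,"ty":30,"tz":-15,"spin":0}]'; python3 - <<'E'
from h import *
st()
arc(np.arange(.25,-0.05,-.02))
E
```

```text
time: 6.78
position: [0.5587, 0.0627, 0.1877]
ee_rot: [-0.497, 0.504, -0.502, 0.496]
contact_force: [-0.8, 0.5, 1.1]
opening: -0.001
t 6.78 tcp [0.5587 0.0627 0.1877] inst xy [-0.0496  0.075 ] tip z 0.1627 F [-0.84  0.49  1.07] open -0.001 qd 0.09
0.25 [-0. -5.  2.]
0.23 [-0. -3.  1.]
0.21 [-0. -1.  1.]
0.19 [-0.  1. -0.]
0.17 [-0.  3. -1.]
0.15 [-0.  6. -1.]
0.13 [-0.  8. -2.]
0.11 [-0. 10. -2.]
0.09 [-0. 12. -3.]
0.07 [-0. 15. -3.]
0.05 [-0. 17. -4.]
0.03 [-0. 19. -4.]
0.01 [-0. 22. -4.]
-0.01 [-0. 24. -4.]
-0.03 [-0. 26. -5.]
```

```bash
python3 -m handwheel '[{"claw":0,"tx":0,"ty":2,"tz":-1,"spin":0},{"claw":0,"tx":0,"ty":4,"tz":-1,"spin":0},{"claw":0,"tx":0,"ty":6,"tz":-1,"spin":0},{"claw":0,"tx":0,"ty":8,"tz":-2,"spin":0},{"claw":0,"tx":0,"ty":10,"tz":-2,"spin":0},{"claw":0,"tx":0,"ty":12,"tz":-3,"spin":0},{"claw":0,"tx":0,"ty":14,"tz":-3,"spin":0},{"claw":0,"tx":0,"ty":15,"tz":-3,"spin":0},{"claw":0,"tx":0,"ty":16,"tz":-4,"spin":0},{"claw":0,"tx":0,"ty":17,"tz":-4,"spin":0}]'; python3 - <<'E'
from h import *
st()
E
```

```text
time: 7.62
position: [0.5546, 0.0627, 0.1706]
ee_rot: [-0.497, 0.504, -0.502, 0.496]
contact_force: [-0.2, -0.1, 1.2]
opening: -0.001
t 7.62 tcp [0.5546 0.0627 0.1706] inst xy [-0.0537  0.0749] tip z 0.1456 F [-0.24 -0.13  1.16] open -0.001 qd 0.021
```

```bash
python3 -m handwheel '[{"claw":0,"tx":0,"ty":1,"tz":0,"spin":0},{"claw":0,"tx":0,"ty":2,"tz":0,"spin":0},{"claw":0,"tx":0,"ty":3,"tz":0,"spin":0},{"claw":0,"tx":0,"ty":4,"tz":0,"spin":0},{"claw":0,"tx":0,"ty":4,"tz":0,"spin":0}]'; python3 - <<'E'
from h import *
st()
E
```

```text
time: 8.03
position: [0.5545, 0.0627, 0.1664]
ee_rot: [-0.497, 0.504, -0.502, 0.496]
contact_force: [-0.2, -0.9, -0.1]
opening: 0.001
t 8.03 tcp [0.5545 0.0627 0.1664] inst xy [-0.0537  0.0749] tip z 0.1414 F [-0.24 -0.9  -0.06] open 0.001 qd 0.004
```

Slow final millimetres until the force rises at the stop.

```bash
python3 -m handwheel '[{"claw":0,"tx":0,"ty":0.5,"tz":0,"spin":0},{"claw":0,"tx":0,"ty":1,"tz":0,"spin":0},{"claw":0,"tx":0,"ty":1.5,"tz":0,"spin":0},{"claw":0,"tx":0,"ty":2,"tz":0,"spin":0},{"claw":0,"tx":0,"ty":2,"tz":0,"spin":0}]'; python3 - <<'E'
from h import *
st()
E
```

```text
time: 8.45
position: [0.5546, 0.0627, 0.165]
ee_rot: [-0.497, 0.504, -0.502, 0.496]
contact_force: [-3.8, -1.0, 7.9]
opening: 0.005
t 8.45 tcp [0.5546 0.0627 0.165 ] inst xy [-0.0537  0.0749] tip z 0.14 F [-3.84 -0.98  7.94] open 0.005 qd 0.002
```

It's against the hard stop: 8 N with the tip at 0.140 m, the height given for the shut lid. I'll lift off, look, and then go to the key.

```bash
python3 -m handwheel '[{"claw":0,"tx":0,"ty":-5,"tz":0,"spin":0},{"claw":0,"tx":0,"ty":-20,"tz":0,"spin":0},{"claw":0,"tx":0,"ty":-35,"tz":0,"spin":0},{"claw":0,"tx":25,"ty":-42,"tz":-10,"spin":0},{"claw":0,"tx":60,"ty":-42,"tz":-25,"spin":0},{"claw":0,"tx":95,"ty":-42,"tz":-42,"spin":0},{"claw":0,"tx":125,"ty":-42,"tz":-58,"spin":0},{"claw":0,"tx":142,"ty":-40,"tz":-64,"spin":0},{"claw":0,"tx":148,"ty":-35,"tz":-66,"spin":0},{"claw":0,"tx":148,"ty":-30,"tz":-66,"spin":0}]'; python3 - <<'E'
from h import *
st();print(shift(W(-.116,-.075,.155)))
d=optics.read_camera("side"); cv2.imwrite("pics/side5.png",cv2.resize(d["color"][100:300,220:440,::-1],None,fx=3,fy=3))
E
```

```text
time: 9.28
position: [0.4865, -0.0862, 0.1952]
ee_rot: [-0.496, 0.505, -0.504, 0.496]
contact_force: [0.4, 1.0, 0.1]
opening: -0.001
t 9.28 tcp [ 0.4865 -0.0862  0.1952] inst xy [-0.1186 -0.0754] tip z 0.1702 F [0.45 1.03 0.09] open -0.001 qd 0.152
[-0.4 40.2  2.6]
```

View pics/side5.png

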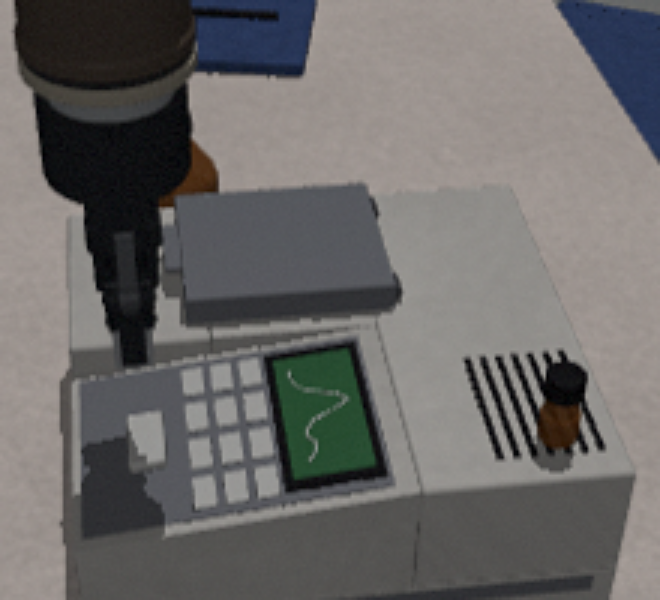

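The lid is flat and shut, spanning crop (175–400, 185–325). The tip is above the key at crop (147,440). Next I'll lower onto it.

```bash
python3 -m handwheel '[{"claw":0,"tx":0,"ty":12,"tz":2.5,"spin":0},{"claw":0,"tx":0,"ty":27,"tz":2.5,"spin":0},{"claw":0,"tx":0,"ty":40,"tz":2.5,"spin":0},{"claw":0,"tx":0,"ty":48,"tz":2.5,"spin":0},{"claw":0,"tx":0,"ty":52,"tz":2.5,"spin":0},{"claw":0,"tx":0,"ty":53,"tz":2.5,"spin":0},{"claw":0,"tx":0,"ty":53,"tz":2.5,"spin":0}]'; python3 - <<'E'
from h import *
st();print(shift(W(-.116,-.075,.135)))
d=optics.read_camera("side"); cv2.imwrite("pics/side6.png",cv2.resize(d["color"][180:300,230:370,::-1],None,fx=5,fy=5))
E
```

```text
time: 9.92
position: [0.4892, -0.0838, 0.1411]
ee_rot: [-0.497, 0.504, -0.502, 0.496]
contact_force: [1.0, 0.5, -0.1]
opening: -0.0
t 9.92 tcp [ 0.4892 -0.0838  0.1411] inst xy [-0.1159 -0.0729] tip z 0.1161 F [ 1.04  0.49 -0.1 ] open -0.0 qd 0.013
[ 2.1  6.1 -0.1]
```

View pics/side6.png

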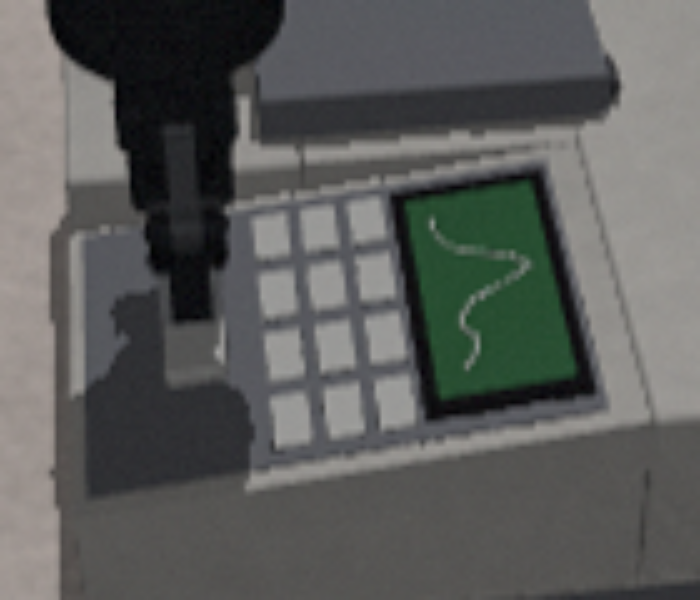

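The tip is above the key at crop (192,325), slightly toward its far (left) side. I'll shift 2 mm and press slowly.

```bash
python3 -m handwheel '[{"claw":0,"tx":2,"ty":1,"tz":0,"spin":0},{"claw":0,"tx":2,"ty":3,"tz":0,"spin":0},{"claw":0,"tx":2,"ty":5,"tz":0,"spin":0},{"claw":0,"tx":2,"ty":6,"tz":0,"spin":0},{"claw":0,"tx":2,"ty":7,"tz":0,"spin":0},{"claw":0,"tx":2,"ty":7,"tz":0,"spin":0}]'; python3 - <<'E'
from h import *
st()
E
```

```text
time: 10.47
position: [0.4896, -0.0861, 0.1346]
ee_rot: [-0.497, 0.504, -0.503, 0.496]
contact_force: [-0.1, -1.0, 2.3]
opening: -0.001
t 10.47 tcp [ 0.4896 -0.0861  0.1346] inst xy [-0.1155 -0.0753] tip z 0.1096 F [-0.1  -0.97  2.29] open -0.001 qd 0.007
```

```bash
python3 -m handwheel '[{"claw":0,"tx":0,"ty":1,"tz":0,"spin":0},{"claw":0,"tx":0,"ty":2,"tz":0,"spin":0},{"claw":0,"tx":0,"ty":2,"tz":0,"spin":0}]'; python3 - <<'E'
from h import *
st()
E
```

```text
time: 10.72
position: [0.4898, -0.0862, 0.1326]
ee_rot: [-0.497, 0.504, -0.503, 0.497]
contact_force: [0.4, -0.3, 4.4]
opening: 0.004
t 10.72 tcp [ 0.4898 -0.0862  0.1326] inst xy [-0.1153 -0.0753] tip z 0.1076 F [ 0.45 -0.35  4.42] open 0.004 qd 0.004
```

```bash
python3 -m handwheel '[{"claw":0,"tx":0,"ty":1,"tz":0,"spin":0},{"claw":0,"tx":0,"ty":2,"tz":0,"spin":0},{"claw":0,"tx":0,"ty":2.5,"tz":0,"spin":0},{"claw":0,"tx":0,"ty":2.5,"tz":0,"spin":0}]'; python3 - <<'E'
from h import *
st()
E
```

```text
time: 11.05
position: [0.49, -0.0862, 0.1313]
ee_rot: [-0.496, 0.504, -0.503, 0.497]
contact_force: [-5.3, 0.3, 20.9]
opening: 0.004
t 11.05 tcp [ 0.49   -0.0862  0.1313] inst xy [-0.115  -0.0753] tip z 0.1063 F [-5.27  0.32 20.86] open 0.004 qd 0.002
```

There's a hard stop at 21 N with the tip at 0.106 m, so the key is fully down. I'll release it and retreat upward.

```bash
python3 -m handwheel '[{"claw":0,"tx":0,"ty":-2,"tz":0,"spin":0},{"claw":0,"tx":0,"ty":-5,"tz":0,"spin":0},{"claw":0,"tx":0,"ty":-15,"tz":0,"spin":0},{"claw":0,"tx":0,"ty":-40,"tz":0,"spin":0},{"claw":0,"tx":0,"ty":-70,"tz":0,"spin":0},{"claw":0,"tx":0,"ty":-100,"tz":0,"spin":0},{"claw":0,"tx":30,"ty":-125,"tz":0,"spin":0},{"claw":0,"tx":65,"ty":-140,"tz":0,"spin":0},{"claw":0,"tx":100,"ty":-150,"tz":0,"spin":0},{"claw":0,"tx":135,"ty":-150,"tz":0,"spin":0}]'; python3 -m handwheel '[{"claw":0,"tx":35,"ty":0,"tz":0,"spin":0},{"claw":0,"tx":70,"ty":0,"tz":-5,"spin":0},{"claw":0,"tx":105,"ty":0,"tz":-15,"spin":0},{"claw":0,"tx":140,"ty":0,"tz":-25,"spin":0},{"claw":0,"tx":165,"ty":0,"tz":-30,"spin":0},{"claw":0,"tx":180,"ty":0,"tz":-30,"spin":0},{"claw":0,"tx":180,"ty":0,"tz":-30,"spin":0},{"claw":0,"tx":180,"ty":0,"tz":-30,"spin":0}]'; python3 - <<'E'
from h import *
st()
for n in("side","top"):
    d=optics.read_camera(n); cv2.imwrite(f"pics/{n}7.png",d["color"][:,:,::-1])
E
```

```text
time: 11.88
position: [0.4891, -0.2229, 0.2843]
ee_rot: [0.496, -0.502, 0.504, -0.498]
contact_force: [0.4, 0.1, 0.0]
opening: 0.001
time: 12.55
position: [0.457, -0.4023, 0.2841]
ee_rot: [0.495, -0.503, 0.504, -0.498]
contact_force: [0.8, 0.6, -0.3]
opening: -0.004
t 12.55 tcp [ 0.457  -0.4023  0.2841] inst xy [-0.1412 -0.3921] tip z 0.2591 F [ 0.82  0.63 -0.26] open -0.004 qd 0.028
```

View pics/side7.png

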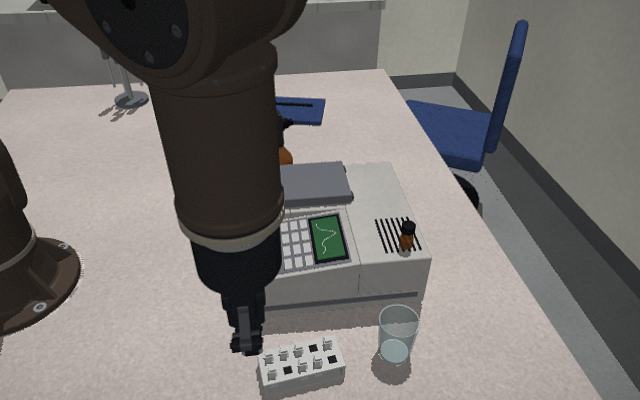

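View pics/top7.png

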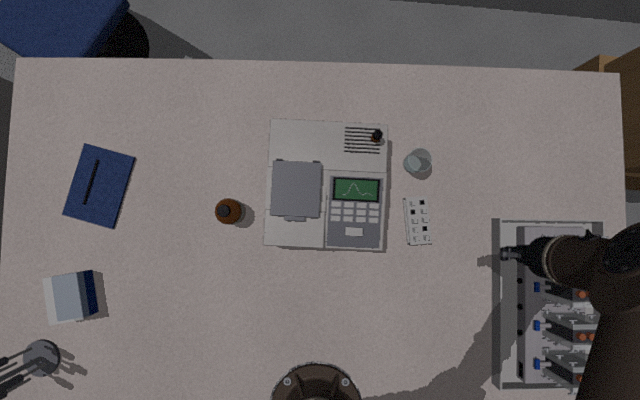

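In the top view the lid lies shut at (271–322, 160–220). The bottle, rack, beaker and vial are at the same pixels as before. I'll check the lid edge and the bystanders numerically, then hand in.

```bash
python3 - <<'E'
from h import *
t=optics.read_camera("top")
print("pred shut lid front corners",proj(t,[W(-.085,.135,.14),W(-.085,.015,.14)]).round(1))
a=cv2.imread("pics/top0.png").astype(int);b=cv2.imread("pics/top7.png").astype(int)
d=abs(cv2.blur(a.astype(np.float32),(3,3))-cv2.blur(b.astype(np.float32),(3,3))).max(2)
for n,(x0,x1,y0,y1) in dict(bottle=(205,250,195,230),rack=(398,438,190,250),beaker=(398,438,145,185),vial=(365,387,122,150),key=(340,368,222,242)).items():
    print(n,d[y0:y1,x0:x1].max().round(1),d[y0:y1,x0:x1].mean().round(1))
print("deck noise",d[260:300,200:260].max(),d[260:300,200:260].mean())
c=cv2.imread("pics/top7.png")[150:250,255:395];cv2.imwrite("pics/top7z.png",cv2.resize(c,None,fx=5,fy=5,interpolation=cv2.INTER_CUBIC))
E
```

```text
pred shut lid front corners [[270.1 215.1]
 [319.5 217.1]]
bottle 8.4 1.6
rack 4.4 1.0
beaker 4.1 1.0
vial 6.0 1.4
key 3.8 1.2
deck noise 3.222229 0.94087994
```

View pics/top7z.png

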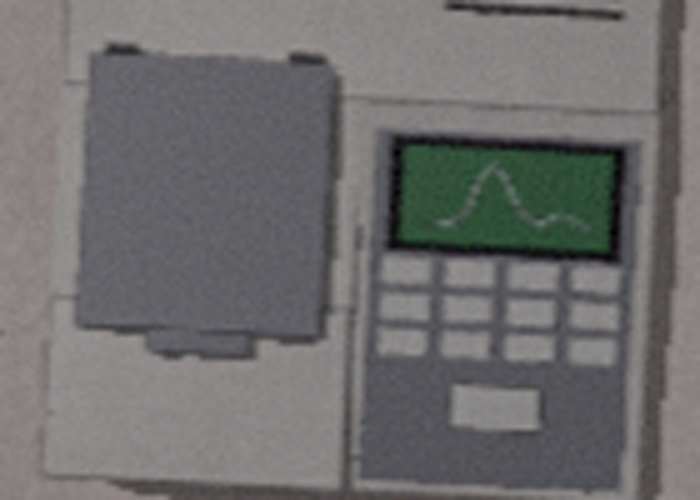

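The lid's front corners are at crop (77,328) and (323,338), which is image (270.4,215.6) and (319.6,217.6). That is within a pixel of the prediction for a shut lid. The key looks the same as before, and nothing else moved.

```bash
python3 -c "from station import close_job; print(close_job())"
```

```text
the job is handed in; nothing more can be done
None
```

The lid is fully shut, and the read key was pressed all the way down and let go. The job was handed in at about 12.6 s of the 42 s allowed.

- **Lid:** I pushed it with the closed fingertips from about 1.44 rad open, easing off toward the end. It met the hard stop at 8 N with the tip at 140 mm, the height given for the shut lid. Its front corners in the last top view are within a pixel of the prediction for a shut lid.
- **Read key:** The spring force rose to 4.4 N, then jumped to 21 N at the bottom stop, so the key was fully down. After release it looks the same in the top view as before the press. That view cannot measure its height directly.
- **Everything else:** The arm ended clear of everything. Rack, beaker and vial show no change beyond roughly image noise. The bottle area changed slightly more (8.4 grey levels at most, against 3.2 on bare bench). I took that for a lighting change from the arm's new position, since the bottle shows no visible shift.
- **Cuvette:** It is hidden under the shut lid, so I could not see it at the end. It was still standing when the lid was about 0.5 rad open, and I felt no resistance before the stop.

No check failed.

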